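Clamp the ear-mould flask with its draw latch

TASK

Clamp the teal ear-mould flask shut with the draw latch on its top: swing the steel bail down over the brass keeper hook so that its bar drops in behind the hook, then fold the green lever over past centre until it lies fully home. With the lever home, keep pressing its rubber pad down steadily with about 15 N (at least 10 N) for half a second to bed the seal, then let go; never push on the latch with more than 20 N, and leave the toy boat, music box, peg board and vise as they stand.

Things in the scene. Friction and masses are not known exactly. Their poses are not given: they have to be found in the camera images.
- flask: Ear-mould flask screwed to the desk, base plate 124 x 196 mm. Origin on the desk under the lever's pivot; z up, +y along the latch from lever to keeper, x parallel to all latch hinges. Fixed teal half: 90 mm wide, y -70 to 22 mm, top 45 mm above the desk; then a rubber seal and the sliding half (y 33 to 99 mm). Stands turned up to 0.45 rad from world y.
- lever_pivot (a point): The lever's hinge axis (along the flask's x), 61 mm above the desk, straight above the flask's origin; axes as the flask's. Two steel ears, 36 mm over the outside, hold it.
- lever_end (a point): Middle of the free end of the green lever, 55 mm from the pivot; the lever is a flat plate 28 mm wide (along x), 6 mm thick, on the line from pivot to this point. On its upper (+y when open) face, from 23 to 45 mm from the pivot and full width, sits a black rubber thumb pad; pads of different thickness are fitted, standing 3.5 to 10 mm proud of the plate: not reported, feel for it.
- lever (a joint): Lever angle (rad). 0: open stop, upright, leaning 5 deg towards +y. Grows folding to -y; 1.80: fully home on its stop, end 8 deg below level. Starts 0.05 to 0.30; stays where left (0.05 N m). Bail hooked: pull starts near 0.3, needs up to 4 to 9 N near the lever's end, none from centre at about 1.4; past that the seal pulls it home.
- bail (a joint): Bail angle against the lever (rad); height angle of the bail (0 level towards +y, up positive) = bail + lever. Its pin sits on the lever, 18 mm from the pivot at 95 deg + lever (from +y through up). Starts 0.90 to 1.00, so standing 54 to 75 deg up; slightly stiff, it stays, but falls by itself below about 40 deg or if jolted.
- bail_bar (a point): Middle of the bail's end bar: round, 5 mm thick, 42 mm long (along x), 70 mm from the bail's pin. The bail is a steel frame 47 mm wide: two arms, a flat plate 4 mm thick between them from 30 to 50 mm from the pin that can be pressed on, and a window between plate and bar for the hook.
- keeper_seat (a point): On the sliding half: centre of the bail bar when hooked, 56.5 mm above the desk, 59.8 mm to +y of lever_pivot (flask open); axes as flask. Hook 18 mm wide, rises on the bar's -y side, leaning 30 deg to +y over it: top 11.5 mm above this point, tip 8.5 mm above and 2 mm to +y. Screw-set: it may sit 1.5 mm either way along y. If the bar lands on its top, tip the lever to its open stop.
- half (a joint): How far the sliding half is drawn in towards the fixed one (m), 0 with the flask open; the stiff seal (6 N per mm) pushes it back. About 0.0045 to 0.0085 once the latch is closed.
- boat: Blue ceramic toy boat, 75 x 46 mm, 70 mm high, loose; origin under its centre.
- music_box: Red tin music box with brass crank, 79 x 69 x 64 mm, crank on its +y side out to 65 mm, loose; origin under its centre.
- peg_board: Beech peg board 70 x 180 mm with four painted pegs, 60 mm high, loose; origin under its centre.
- vise: Small steel bench vise holding a red ear hook, 90 x 70 mm, 114 mm high, fixed to the desk; origin under its base's centre.
There are look-alikes about, which are no part of the job. Leave any blue or red look-alike of the flask alone.

How it is judged:
On the way, in this order (a step that is already met when the one before it is completed fails the run):
1. the bail's bar lies behind the keeper hook with the lever still open (z of bail_bar in the frame of keeper_seat below 0.007 m and y of bail_bar in the frame of keeper_seat between -0.006 and 0.012 m and value of joint lever below 0.7 rad), for 0.2 s.
2. the lever is home with the bail still hooked, and is kept pressed there with at least 10 N for 0.4 s (value of joint lever above 1.74 rad and value of joint half above 0.0035 m and z of bail_bar in the frame of keeper_seat below 0.007 m and contact force between the fingers and lever above 10 N and contact force between the fingers and bail below 1 N), for 0.4 s.
At the end, for the whole second after the job is handed in: Lever home (above 1.74 rad), the bail's bar behind the hook (less than 7 mm above the seat, 6 mm short to 12 mm beyond it along the latch), the sliding half drawn in more than 3.5 mm; boat, music box and peg board within 15 mm of where they stood (value of joint lever above 1.74 rad and value of joint half above 0.0035 m and z of bail_bar in the frame of keeper_seat below 0.007 m and y of bail_bar in the frame of keeper_seat between -0.006 and 0.012 m and distance of each of boat, music_box, peg_board from where it was at the start of the episode below 0.015 m); the robot touches nothing.
It fails at once if the robot pushes on the lever or the bail with more than 20 N (contact force between any of the fingers, the arm and lever above 20 N or contact force between any of the fingers, the arm and bail above 20 N).
It fails at once if the boat, music box or peg board is pushed away by more than 15 mm (distance of any of boat, music_box, peg_board from where it was at the start of the episode above 0.015 m).
It fails at once if the robot pushes on the vise (contact force between any of the fingers, the arm and vise above 5 N).
It also fails if it takes over 72 s, if anything falls off the work surface, if the arm or the gripper's body presses on something with over 40 N, if the wrist force passes 120 N, or if a joint passes its speed limit or range.

ROBOT

A 6-joint arm with a two-finger parallel gripper is mounted at the origin on the work surface. World frame = base frame: x ahead of the robot, y to its left, z up, the work surface at z = 0. Lengths are in m, angles in rad, forces in N, time in s.
With the tool pointing down it reaches from about 0.375 to 0.975 m from the base axis. Payload 3.8 kg.
Tool frame: the origin (TCP) lies midway between the tips of the shut fingers; the grasp point (between the pads) lies 19 mm behind it (bot.grip_point_offset is the z of the grasp point in the tool frame, in m); z points along the fingers, y is the line along which they close (so a half turn about z gives the same grasp; the last joint's range is limited). The gripper opens to 85 mm and grips with 20 to 120 N. Pads are 22 mm wide; open, the fingers measure 114 mm over their backs; the gripper's body (76 mm by 85 mm) begins 54 mm behind the grasp point. The pads swing forward as they close: fully open they stand 13 mm farther back than shut.
Start: joints at [-1.25, 0.264, 1.604, -0, 1.274, -0.037], TCP at [0.236, -0.632, 0.231] pointing down, gripper open.
Joint ranges: [-2.63, 2.63], [-0.94, 2.18], [0.31, 2.57], [-1.31, 4.45], [0, 2.66], [-2.55, 2.55]. Speed limits (rad/s): [2.57, 2.57, 3.14, 3.14, 3.14, 3.14].

INTERFACE

Orientations are given as a rotation vector (axis times angle).
In Python, from workcell import sensors, optics, order, bot gives the robot as it stands.
- The arm moves only by the tool play_rows, never from a script. Its argument "commands" is a list of rows, each a list of 6 numbers: the shift along the tool's x, y, z in cm, then the turn, a rotation vector about the tool's x, y, z in rad. In form: [[dx, dy, dz, wx, wy, wz], ...]. A call has 1 to 5 rows; each row shifts and turns the commanded pose from where the row before left it, along the tool's axes as they then stand; what a row does not reach is not made up. A row lasts 1/12 s, in which the tool goes at most 41.7 mm and 7.16 degrees, less where a joint would pass 70% of its speed; a pose out of reach is approached as far as the arm can. A call with a gripper value outside its range is refused whole. "grip" is the closure, from 0 (fully open) to 1 (shut), set as the call begins (left out, the last holds). The fingers move at their own pace and stop on an object; "force" is the grip in N (left out, the last holds). Time passes only in rows, so rows that do not move let the fingers close. It gives the time, the measured TCP pose, the force, the opening and the grip force at its end, in the units of the state.
- sensors.read_state(): the state, without advancing time (a new reading comes with each control period).
- optics.read_camera(name): name is "scene" or "top" or "wrist"; returns the picture (384x512x3 uint8, red, green, blue); there is no depth.
- optics.camera_info(name): a dict with "mtx" (3x3 intrinsics, pixels), "R" (3x3) and "t" (3): a world point X has camera coordinates R X + t. Camera axes: x right, y down, z forward; pixel columns grow to the right and rows downward; lengths in m; the calibration is good to about 2 mm. A picture is of the moment at which its call begins: read the wrist's pose just before it. camera_info takes no time and is no camera call; for the wrist camera it gives the pose at the moment of the call.
- order.finish_job(): hands the job in; it is judged then, once.
The state is a dict: "time": time; "q": joint angles; "joint_vel": joint speeds; "joint_torque": joint torques, N m; "tool_pos": TCP position; "tcp_rot": TCP orientation; "wrist_force": force on the tool from outside, world axes, zero at the start; "torque": the same for the moment, N m; "width": opening from 0.0 (shut) to 1.0 (fully open); "grip_force": force on a finger pad.
Only numpy, scipy, OpenCV 4.12 (cv2) and the standard library are available. Lean on these libraries where they do the work, as an engineer would, in place of code of your own. Each camera call takes 0.05 s, during which the arm holds its last target. There are 200 camera calls.

## Working session

There is one attempt and no reset: what is moved stays moved. The work goes in short steps, Python scripts to look and compute and a tool call to move; the robot and the scene stay as the last step left them, time stands still between calls to the robot, and variables do not carry over. Pictures are saved under pics/ and viewed, at most 10 in all, crops included, and the job is handed in when it is done.

Besides the shell and the picture viewer there is one more tool, called as name(argument=value, ...), one argument or row to a line, values as JSON. play_rows: Moves the arm, as the interface text tells. Its arguments: {"type":"object","properties":{"commands":{"type":"array","items":{"type":"array","items":{"type":"number"}}},"grip":{"type":"number"},"force":{"type":"number"}},"required":["commands"]}

```bash
mkdir -p pics; ls; python3 - <<'E'
from workcell import sensors, optics, bot
import cv2, numpy as np
for n in ("scene","top"):
    im=optics.read_camera(n); cv2.imwrite(f"pics/{n}0.png",im[:,:,::-1])
    i=optics.camera_info(n); print(n,np.round(i["mtx"],1).tolist(),np.round(i["R"],3).tolist(),np.round(i["t"],3).tolist())
a=[cv2.imread(f"pics/{n}0.png") for n in("scene","top")]
cv2.imwrite("pics/both.png",cv2.resize(np.vstack(a),None,fx=0.78,fy=0.78))
s=sensors.read_state(); print(s["time"],s["tool_pos"],s["tcp_rot"],bot.grip_point_offset)
E
```

```text
pics
scene [[408.3, 0.0, 257.8], [0.0, 408.3, 187.3], [0.0, 0.0, 1.0]] [[-0.796, 0.605, -0.002], [0.519, 0.681, -0.516], [-0.311, -0.412, -0.856]] [0.441, -0.246, 1.304]
top [[421.9, 0.0, 250.4], [0.0, 421.9, 193.9], [0.0, 0.0, 1.0]] [[0.023, -1.0, 0.0], [-0.984, -0.023, -0.179], [0.179, 0.004, -0.984]] [0.002, 0.565, 1.167]
0.1 [ 0.23617258 -0.63162243  0.23006439] [-3.08942374e+00 -5.58721870e-01  4.89939240e-04] -0.0187
```

View pics/both.png

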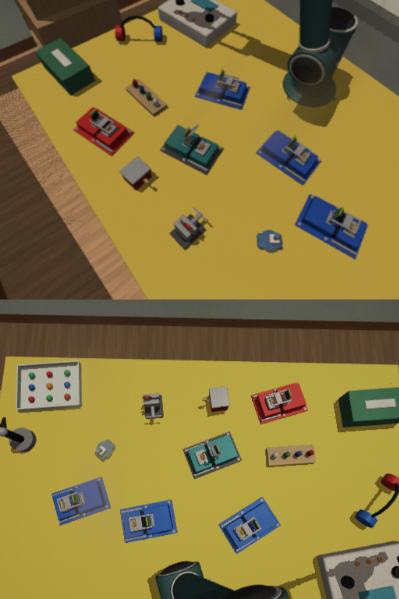

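The only teal flask is at scene px ~(246,188), top px ~(273,196). The look-alikes are three blue ones (top ~(103,257), (190,283), (320,288)) and one red (~(358,131)). I'll confirm with one enlarged crop.

```bash
python3 - <<'E'
import cv2, numpy as np
s=cv2.imread("pics/scene0.png")[145:225,200:290]; t=cv2.imread("pics/top0.png")[160:240,225:315]
f=lambda a:cv2.resize(a,None,fx=6,fy=6,interpolation=cv2.INTER_CUBIC)[:, :400*2]
cv2.imwrite("pics/crop.png",cv2.resize(np.hstack([f(s),f(t)]),(800,356)))
E
```

```text
(no output)
```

View pics/crop.png

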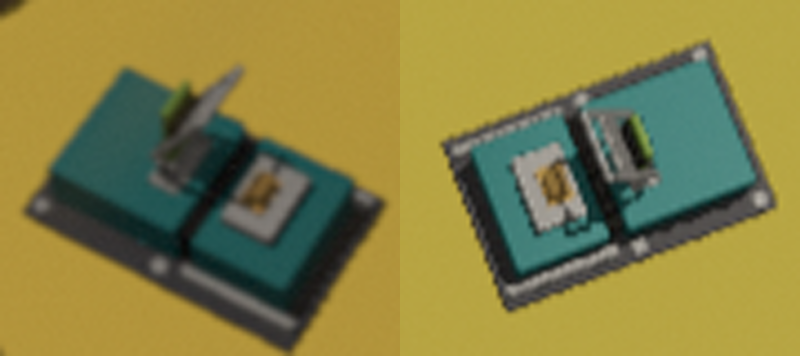

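The crop confirms the teal flask: brass keeper on the left (+y side), green lever and grey bail both standing up. Next I measure the base plate outline.

```bash
cat > h.py <<'E'
import numpy as np, cv2
from workcell import sensors, optics, bot
def ray(info,px,z):
    K,R,t=[np.array(info[k],float) for k in("mtx","R","t")]
    d=R.T@np.linalg.inv(K)@np.array([px[0],px[1],1.]); c=-R.T@t
    return c+d*(z-c[2])/d[2]
def proj(info,X):
    K,R,t=[np.array(info[k],float) for k in("mtx","R","t")]
    c=K@(R@np.array(X)+t); return c[:2]/c[2]
def tri(i1,p1,i2,p2):
    A=[];b=[]
    for i,p in((i1,p1),(i2,p2)):
        a=ray(i,p,0.);c=-np.array(i["R"]).T@np.array(i["t"]);d=(a-c)/np.linalg.norm(a-c);P=np.eye(3)-np.outer(d,d);A.append(P);b.append(P@c)
    return np.linalg.lstsq(np.vstack(A),np.hstack(b),rcond=None)[0]
E
python3 - <<'E'
from h import *
for n,(x0,y0,x1,y1) in (("top",(228,162,312,238)),("scene",(203,155,292,226))):
    im=cv2.imread(f"pics/{n}0.png"); hsv=cv2.cvtColor(im,cv2.COLOR_BGR2HSV); i=optics.camera_info(n)
    roi=np.zeros(im.shape[:2],np.uint8); roi[y0:y1,x0:x1]=255
    teal=cv2.inRange(hsv,(80,80,40),(100,255,255))&roi
    nony=cv2.bitwise_not(cv2.inRange(hsv,(15,100,70),(35,255,255)))&roi
    for nm,m,z in (("teal",teal,.045),("plate",nony,.004)):
        cs=max(cv2.findContours(m,cv2.RETR_EXTERNAL,cv2.CHAIN_APPROX_NONE)[0],key=cv2.contourArea)
        b=cv2.boxPoints(cv2.minAreaRect(cs)); W=np.array([ray(i,p,z) for p in b])[:,:2]
        e=[np.linalg.norm(W[k]-W[(k+1)%4]) for k in range(4)]
        l=(W[1]-W[0]) if e[0]>e[1] else (W[2]-W[1])
        if l[1]<0:l=-l
        print(n,nm,np.round(W,3).tolist(),"c",W.mean(0).round(4),"e",np.round(e,3),"yaw",np.arctan2(-l[0],l[1]).round(3))
E
```

```text
top teal [[0.599, -0.026], [0.635, -0.111], [0.549, -0.144], [0.514, -0.059]] c [ 0.5744 -0.085 ] e [0.093 0.091 0.092 0.091] yaw 0.397
top plate [[0.579, 0.065], [0.656, -0.118], [0.541, -0.162], [0.466, 0.019]] c [ 0.5607 -0.0489] e [0.199 0.123 0.195 0.122] yaw 0.4
scene teal [[0.642, -0.101], [0.545, -0.148], [0.522, -0.057], [0.617, -0.015]] c [ 0.5814 -0.08  ] e [0.107 0.094 0.104 0.089] yaw -1.121
scene plate [[0.652, -0.114], [0.505, -0.198], [0.44, 0.004], [0.584, 0.071]] c [ 0.5452 -0.0593] e [0.169 0.212 0.159 0.197] yaw 0.314
```

```bash
cat >> h.py <<'E'
from scipy.spatial.transform import Rotation as Ro
YAW=0.397; O=np.array([0.5651,-0.0629,0.])
def F(yaw=None): return Ro.from_euler('z',YAW).as_matrix()
def w(p): return O+F()@np.array(p)          # flask (m) -> world
def fl(X): return F().T@(np.array(X)-O)
# tool goal: z down, tool y || flask x
def goalR(sgn): 
    f=F(); y=sgn*f[:,0]; z=np.array([0,0,-1.]); return np.c_[np.cross(y,z),y,z]
def st():
    s=sensors.read_state(); return s,np.array(s["tool_pos"]),Ro.from_rotvec(s["tcp_rot"]).as_matrix()
E
python3 - <<'E'
from h import *
s,p,R=st(); print(R.round(3).tolist())
for sg in(1,-1):
    G=goalR(sg); print(sg,(Ro.from_matrix(R.T@G).as_rotvec()).round(3), "toolx in flask",(F().T@G[:,0]).round(2))
print(fl(p), "camera on tool:")
i=optics.camera_info("wrist"); c=-np.array(i["R"]).T@i["t"]; print((R.T@(c-p)).round(3),(R.T@np.array(i["R"]).T).round(2).tolist(),i["mtx"])
print("move in tool (cm) to above", (100*R.T@(w([0,.02,.26])-p)).round(1))
E
```

```text
[[0.937, 0.35, -0.001], [0.35, -0.937, 0.002], [0.0, -0.002, -1.0]]
1 [-0.002 -0.002 -1.61 ] toolx in flask [-0.  1.  0.]
-1 [-0.002  0.002  1.532] toolx in flask [ 0. -1.  0.]
[-0.52324359 -0.3973092   0.23006439] camera on tool:
[ 0.076 -0.    -0.142] [[0.0, -0.95, -0.3], [1.0, 0.0, -0.0], [0.0, -0.3, 0.95]] [[310.55256666   0.         247.1231099 ]
 [  0.         310.55256666 188.36029035]
 [  0.           0.           1.        ]]
move in tool (cm) to above [ 50.7 -43.8  -2.9]
```

play_rows(
  commands=[
    [3, -2.6, -0.2, 0, 0, 0],
    [3, -2.6, -0.2, 0, 0, 0],
    [3, -2.6, -0.2, 0, 0, 0],
    [3, -2.6, -0.2, 0, 0, 0],
    [3, -2.6, -0.2, 0, 0, 0],
  ],
  grip=1,
)

```text
time: 0.52
tool_pos: [0.3315, -0.456, 0.2406]
tcp_rot: [-3.091, -0.558, 0.001]
wrist_force: [1.0, 0.0, -0.2]
width: 0.299
grip_force: 0.0
```

play_rows(
  commands=[
    [3, -2.6, -0.2, 0, 0, 0],
    [3, -2.6, -0.2, 0, 0, 0],
    [3, -2.6, -0.2, 0, 0, 0],
    [3, -2.6, -0.2, 0, 0, 0],
    [3, -2.6, -0.2, 0, 0, 0],
  ],
)

```text
time: 0.93
tool_pos: [0.4265, -0.2816, 0.251]
tcp_rot: [-3.091, -0.558, 0.0]
wrist_force: [2.4, -0.3, -1.4]
width: 0.003
grip_force: 0.0
```

play_rows(
  commands=[
    [3, -2.6, -0.2, 0, 0, 0],
    [3, -2.6, -0.2, 0, 0, 0],
    [3, -2.6, -0.2, 0, 0, 0],
    [3, -2.6, -0.2, 0, 0, 0],
    [3, -2.6, -0.2, 0, 0, 0],
  ],
)

```text
time: 1.35
tool_pos: [0.5215, -0.1074, 0.261]
tcp_rot: [-3.091, -0.559, 0.001]
wrist_force: [0.8, -0.6, 0.1]
width: 0.0
grip_force: 0.0
```

play_rows(
  commands=[
    [3, -2.6, -0.2, 0, 0, 0],
    [2.8, -2.4, -0.2, 0, 0, 0],
    [0, 0, 0, 0, 0, -0.12],
    [0, 0, 0, 0, 0, -0.12],
    [0, 0, 0, 0, 0, -0.12],
  ],
)

```text
time: 1.77
tool_pos: [0.5581, -0.041, 0.2646]
tcp_rot: [-2.936, -1.115, 0.002]
wrist_force: [-0.5, -0.0, -0.3]
width: 0.002
grip_force: 0.0
```

play_rows(
  commands=[
    [0, 0, 0, 0, 0, -0.12],
    [0, 0, 0, 0, 0, -0.12],
    [0, 0, 0, 0, 0, -0.12],
    [0, 0, 0, 0, 0, -0.12],
    [0, 0, 0, 0, 0, -0.12],
  ],
)

```text
time: 2.18
tool_pos: [0.5577, -0.0421, 0.2646]
tcp_rot: [-2.477, -1.93, 0.001]
wrist_force: [-0.3, -0.4, -0.5]
width: -0.001
grip_force: 0.0
```

play_rows(
  commands=[
    [0, 0, 0, 0, 0, -0.12],
    [0, 0, 0, 0, 0, -0.12],
    [0, 0, 0, 0, 0, -0.12],
    [0, 0, 0, 0, 0, -0.12],
    [0, 0, 0, 0, 0, -0.12],
  ],
)

```text
time: 2.6
tool_pos: [0.5577, -0.0421, 0.2647]
tcp_rot: [-1.796, -2.576, 0.001]
wrist_force: [-0.4, -1.3, -0.1]
width: -0.0
grip_force: 0.0
```

```bash
python3 - <<'E'
from h import *
s,p,R=st(); print(s["time"],p,fl(p),Ro.from_matrix(R.T@goalR(1)).as_rotvec().round(3),s["q"],s["wrist_force"])
i=optics.camera_info("wrist"); im=optics.read_camera("wrist"); import json
json.dump({k:np.array(i[k]).tolist() for k in i},open("w1.json","w"),default=list)
cv2.imwrite("pics/w1.png",im[:,:,::-1])
E
```

```text
2.6 [ 0.55770076 -0.04212708  0.26465437] [0.00120816 0.02201825 0.26465437] [-0.001 -0.001 -0.044] [-1.19959818e-01  2.64076917e-02  1.81236236e+00  5.07238804e-05
  1.30399083e+00 -4.72920403e-01] [-0.43922562 -1.26776736 -0.12757824]
```

View pics/w1.png

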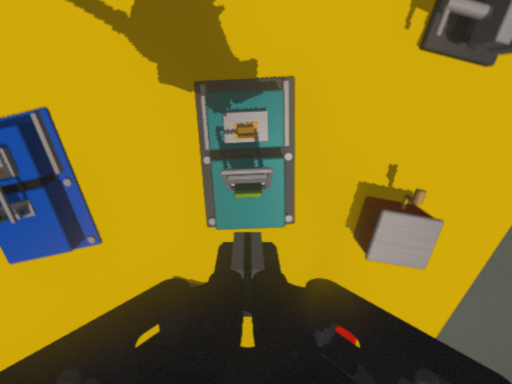

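Wrist view: the flask is centred, with brass keeper at (246,130), bail bar at ~(248,172), and green lever end at ~(248,193). The blue look-alike is to the left and the music box at right (405,235). I'll refine the pose from this view.

```bash
python3 - <<'E'
from h import *; import json
i=json.load(open("w1.json")); im=cv2.imread("pics/w1.png"); hsv=cv2.cvtColor(im,cv2.COLOR_BGR2HSV)
roi=np.zeros(im.shape[:2],np.uint8); roi[70:235,185:305]=255
def cen(m): 
    ys,xs=np.nonzero(m); return np.array([xs.mean(),ys.mean()]),len(xs),(xs.min(),xs.max(),ys.min(),ys.max())
nony=cv2.bitwise_not(cv2.inRange(hsv,(18,120,60),(35,255,255)))&roi
teal=cv2.inRange(hsv,(80,80,40),(100,255,255))&roi
teal[:160]=0
br=cv2.inRange(hsv,(10,100,90),(24,255,255))&roi; br[:115]=0;br[145:]=0;br[:,:222]=0;br[:,270:]=0
gr=cv2.inRange(hsv,(30,80,50),(75,255,255))&roi; gr[:175]=0; gr[205:]=0; gr[:,:225]=0;gr[:,275:]=0
for nm,m,z in(("brass",br,.065),("green",gr,.115)):
    c,n,b=cen(m); print(nm,c.round(1),n,b,[fl(ray(i,q,z)).round(4).tolist() for q in (c,(b[0],c[1]),(b[1],c[1]),(c[0],b[2]),(c[0],b[3]))])
for nm,m,z in(("teal",teal,.045),("plate",nony,.004)):
    cs=max(cv2.findContours(m,cv2.RETR_EXTERNAL,cv2.CHAIN_APPROX_NONE)[0],key=cv2.contourArea)
    W=np.array([fl(ray(i,q[0],z)) for q in cs])[:,:2].astype(np.float32)
    r=cv2.minAreaRect(W); print(nm,np.array(r[0]).round(4),np.array(r[1]).round(4),r[2],W.min(0),W.max(0))
E
```

```text
brass [245.3 130. ] 341 (np.int64(234), np.int64(257), np.int64(122), np.int64(138)) [[-0.0, 0.0586, 0.065], [-0.0123, 0.0591, 0.065], [0.0127, 0.058, 0.065], [0.0004, 0.0671, 0.065], [-0.0004, 0.0499, 0.065]]
green [247.7 193.7] 230 (np.int64(234), np.int64(262), np.int64(189), np.int64(198)) [[0.0001, 0.002, 0.115], [-0.0134, 0.0025, 0.115], [0.0143, 0.0013, 0.115], [0.0003, 0.0069, 0.115], [-0.0001, -0.0025, 0.115]]
teal [ 0.    -0.022] [0.0885 0.0874] 89.53419494628906 [-0.04348767 -0.06611446] [0.04405165 0.02261903]
plate [-0.0002  0.0136] [0.1213 0.1996] 0.029427675530314445 [-0.06090662 -0.08617755] [0.06050891 0.11346322]
```

play_rows(
  commands=[
    [-3.2, -0.1, 0, 0, 0, -0.044],
    [-3, 0, 1, 0, 0, 0],
    [0, 0, 4, 0, 0, 0],
    [0, 0, 4, 0, 0, 0],
    [0, 0, 4, 0, 0, 0],
  ],
)

```text
time: 3.07
tool_pos: [0.58, -0.1012, 0.1344]
tcp_rot: [1.752, 2.606, 0.001]
wrist_force: [0.7, -0.3, -0.4]
width: -0.001
grip_force: 0.0
```

play_rows(
  commands=[
    [0, 0, 2.7, 0, 0, 0],
    [0, 0, 0, 0, 0, 0],
    [0, 0, 0, 0, 0, 0],
  ],
)

```text
time: 3.32
tool_pos: [0.5776, -0.1, 0.1062]
tcp_rot: [-1.747, -2.605, 0.003]
wrist_force: [-0.2, 0.1, 0.7]
width: 0.001
grip_force: 0.0
```

```bash
python3 - <<'E'
from h import *
s,p,R=st(); print(s["time"],fl(p),Ro.from_matrix(R.T@goalR(1)).as_rotvec().round(3),s["wrist_force"])
i=optics.camera_info("wrist"); im=optics.read_camera("wrist")
cv2.imwrite("pics/w2.png",im[:,:,::-1]); print(proj(i,w([0,.0048,.116])))
E
```

```text
3.3167 [-0.00282636 -0.03902518  0.10622309] [-0.004 -0.003 -0.008] [-0.21329169  0.09874181  0.66039075]
[254.1460599  169.98683007]
```

View pics/w2.png

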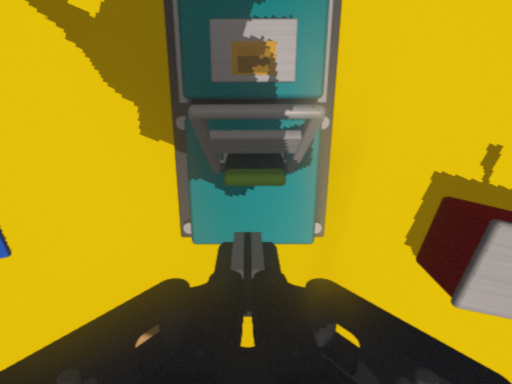

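Wrist view: green lever end at (254,177), bail frame standing over it with its bar at y≈112, keeper at (254,58). I'm behind the lever. Next I nudge it to its open stop.

play_rows(
  commands=[
    [1.0, 0.3, 0, 0, 0, 0],
    [1.0, 0, 0, 0, 0, 0],
    [0.2, 0, 0, 0, 0, 0],
    [0.2, 0, 0, 0, 0, 0],
  ],
)

```text
time: 3.7
tool_pos: [0.5739, -0.0762, 0.1102]
tcp_rot: [1.745, 2.609, 0.002]
wrist_force: [0.2, -1.0, -1.2]
width: 0.003
grip_force: 0.0
```

play_rows(
  commands=[
    [0.15, 0, 0, 0, 0, 0],
    [0.1, 0, 0, 0, 0, 0],
    [0, 0, 0, 0, 0, 0],
  ],
)

```text
time: 3.95
tool_pos: [0.5724, -0.0746, 0.1088]
tcp_rot: [1.747, 2.61, 0.0]
wrist_force: [-0.4, 0.1, -0.9]
width: -0.001
grip_force: 0.0
```

play_rows(
  commands=[
    [0.1, 0, 0, 0, 0, 0],
    [0.1, 0, 0, 0, 0, 0],
    [0, 0, 0, 0, 0, 0],
  ],
)

```text
time: 4.2
tool_pos: [0.5715, -0.073, 0.1083]
tcp_rot: [1.748, 2.61, 0.0]
wrist_force: [0.3, -1.0, 0.8]
width: 0.0
grip_force: 0.4
```

play_rows(
  commands=[
    [0.1, 0, 0, 0, 0, 0],
    [0, 0, 0, 0, 0, 0],
    [0, 0, 0, 0, 0, 0],
  ],
)

```text
time: 4.45
tool_pos: [0.571, -0.072, 0.1082]
tcp_rot: [-1.748, -2.611, 0.0]
wrist_force: [-0.1, -0.8, 0.3]
width: -0.001
grip_force: 0.4
```

play_rows(
  commands=[
    [0.1, 0, 0, 0, 0, 0],
    [0, 0, 0, 0, 0, 0],
    [0, 0, 0, 0, 0, 0],
  ],
)

```text
time: 4.7
tool_pos: [0.5706, -0.071, 0.1082]
tcp_rot: [-1.748, -2.611, -0.0]
wrist_force: [0.7, -0.5, -0.1]
width: -0.0
grip_force: 0.3
```

play_rows(
  commands=[
    [0.1, 0, 0, 0, 0, 0],
    [0, 0, 0, 0, 0, 0],
    [0, 0, 0, 0, 0, 0],
  ],
)

```text
time: 4.95
tool_pos: [0.5705, -0.0705, 0.1083]
tcp_rot: [1.747, 2.61, -0.001]
wrist_force: [1.8, -2.3, -1.0]
width: -0.004
grip_force: 1.7
```

```bash
python3 - <<'E'
from h import *
s,p,R=st(); print(s["time"],fl(p),F().T@s["wrist_force"])
i=optics.camera_info("wrist"); im=optics.read_camera("wrist")
cv2.imwrite("pics/w3.png",im[:,:,::-1])
hsv=cv2.cvtColor(im,cv2.COLOR_RGB2HSV); g=cv2.inRange(hsv,(30,80,50),(75,255,255)); g[:120]=0;g[235:]=0;g[:,:200]=0;g[:,310:]=0
n,l,stt,c=cv2.connectedComponentsWithStats(g); k=1+stt[1:,4].argmax(); print(stt[k],c[k],fl(ray(i,c[k],.116)), fl(ray(i,(c[k][0],stt[k][1]),.116)),fl(ray(i,(c[k][0],stt[k][1]+stt[k][3]),.116)))
E
```

```text
4.95 [ 0.00198741 -0.00911059  0.10828661] [ 0.73046291 -2.82006694 -1.02191542]
[216 216  58  18 929] [244.38213132 224.83638321] [0.0001692  0.00769261 0.116     ] [0.0002052  0.01218635 0.116     ] [0.00013115 0.00294333 0.116     ]
```

play_rows(
  commands=[
    [0.1, 0, 0, 0, 0, 0],
    [0, 0, 0, 0, 0, 0],
    [0, 0, 0, 0, 0, 0],
  ],
)

```text
time: 5.25
tool_pos: [0.5704, -0.0704, 0.1083]
tcp_rot: [1.746, 2.609, -0.002]
wrist_force: [2.5, -6.5, -2.5]
width: -0.0
grip_force: 3.2
```

play_rows(
  commands=[
    [-2.0, -0.2, 0, 0, 0, 0],
    [0, 0, -3, 0, 0, 0],
    [0, 0, -3, 0, 0, 0],
    [3, 0, 0, 0, 0, 0],
    [2.8, 0, 0, 0, 0, 0],
  ],
  grip=0.65,
)

```text
time: 5.67
tool_pos: [0.5552, -0.0347, 0.171]
tcp_rot: [1.75, 2.605, 0.005]
wrist_force: [-0.2, 1.0, -0.3]
width: 0.354
grip_force: 0.0
```

play_rows(
  commands=[
    [0, 0, 0, 0, 0, 0],
    [0, 0, 0, 0, 0, 0],
  ],
)

```text
time: 5.83
tool_pos: [0.5525, -0.0333, 0.1681]
tcp_rot: [-1.744, -2.611, -0.0]
wrist_force: [-0.3, -0.4, -1.2]
width: 0.347
grip_force: 0.0
```

```bash
python3 - <<'E'
from h import *
s,p,R=st(); print(s["time"],fl(p),s["width"],F().T@s["wrist_force"])
im=optics.read_camera("wrist")
cv2.imwrite("pics/w4.png",im[:,:,::-1])
i=optics.camera_info("wrist"); print([proj(i,w([0,.0016+.07*np.cos(a),.079+.07*np.sin(a)])).round(0) for a in(.9,1.)])
E
```

```text
5.8333 [-1.48084851e-04  3.21628298e-02  1.68124697e-01] 0.347057697300386 [-0.40463233 -0.29512156 -1.19784184]
[array([248., 201.]), array([248., 212.])]
```

View pics/w4.png

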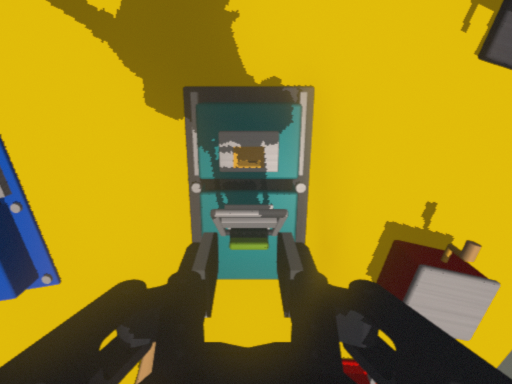

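Wrist view: bail bar at row ~213, between/under the two finger tips (212–287), lever end at row 244. The bail is at about 1.0 rad, so I can press its arms down now.

play_rows(
  commands=[
    [0, 0, 1.5, 0, 0, 0],
    [0, 0, 1.0, 0, 0, 0],
    [0, 0, 0.4, 0, 0, 0],
    [0, 0, 0.4, 0, 0, 0],
    [0, 0, 0.4, 0, 0, 0],
  ],
)

```text
time: 6.3
tool_pos: [0.5534, -0.0352, 0.1306]
tcp_rot: [-1.748, -2.609, 0.001]
wrist_force: [0.0, -0.5, 0.5]
width: 0.354
grip_force: 0.0
```

play_rows(
  commands=[
    [0, 0, 0.4, 0, 0, 0],
    [0, 0, 0.4, 0, 0, 0],
    [0, 0, 0.4, 0, 0, 0],
  ],
)

```text
time: 6.55
tool_pos: [0.5538, -0.0349, 0.1191]
tcp_rot: [1.748, 2.61, 0.0]
wrist_force: [0.1, 0.1, 0.5]
width: 0.354
grip_force: 0.0
```

play_rows(
  commands=[
    [0, 0, 0.4, 0, 0, 0],
    [0, 0, 0.4, 0, 0, 0],
    [0, 0, 0.3, 0, 0, 0],
    [0, 0, 0, 0, 0, 0],
  ],
)

```text
time: 6.88
tool_pos: [0.553, -0.0347, 0.1074]
tcp_rot: [-1.747, -2.61, 0.001]
wrist_force: [0.7, -0.5, -0.5]
width: 0.35
grip_force: 0.0
```

```bash
python3 - <<'E'
from h import *
s,p,R=st(); print(s["time"],fl(p),s["width"],F().T@s["wrist_force"])
im=optics.read_camera("wrist"); sc=optics.read_camera("scene")
cv2.imwrite("pics/s5.png",sc[:,:,::-1])
cv2.imwrite("pics/w5.png",np.hstack([cv2.resize(im[:,:,::-1],(440,330)),cv2.resize(sc[150:225,205:287,::-1],(360,330))]))
E
```

```text
6.8833 [-0.00030287  0.03068654  0.10741166] 0.35026990388934914 [ 0.40310064 -0.7637441  -0.45769765]
```

View pics/w5.png

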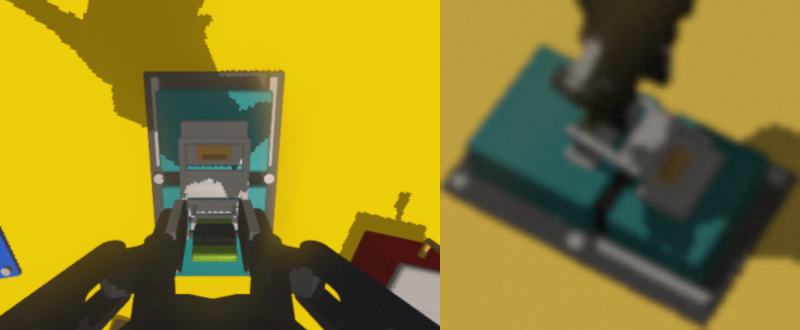

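Wrist and scene views show the bail has dropped: its frame now reaches the keeper and the hook sits in its window. I'll raise the tool and check the bar's seating.

play_rows(
  commands=[
    [0, 0, -3, 0, 0, 0],
    [0, 0, -3, 0, 0, 0],
    [0, 0, 0, 0, 0, 0],
    [0, 0, 0, 0, 0, 0],
  ],
  grip=1,
)

```text
time: 7.32
tool_pos: [0.5558, -0.035, 0.1713]
tcp_rot: [1.745, 2.606, 0.004]
wrist_force: [-0.2, 0.1, -0.9]
width: -0.003
grip_force: 0.0
```

```bash
python3 - <<'E'
from h import *
s,p,R=st(); print(s["time"],fl(p),s["width"],F().T@s["wrist_force"])
i=optics.camera_info("wrist"); im=optics.read_camera("wrist")
P=lambda *X:proj(i,w(X)).round(1)
x0,y0=170,110
for n,X in {"bar_hooked":(0,.0642,.0565),"bar_on_top":(0,.064,.0705),"hook_tip":(0,.0618,.065),"barend_h":(.021,.0642,.0565),"barend_t":(.021,.064,.0705),"lev":(0,.0048,.116)}.items(): print(n,P(*X),(P(*X)-[x0,y0])*5)
cv2.imwrite("pics/w6.png",cv2.resize(im[y0:y0+120,x0:x0+160,::-1],None,fx=5,fy=5,interpolation=cv2.INTER_CUBIC))
E
```

```text
7.3167 [0.00221705 0.02927533 0.17134854] -0.003197594335586027 [-0.14644979  0.15313232 -0.8988191 ]
bar_hooked [244.2 143.7] [371.  168.5]
bar_on_top [244.1 146.9] [370.5 184.5]
hook_tip [244.2 148.4] [371. 192.]
barend_h [269.5 143.6] [497.5 168. ]
barend_t [270.8 146.7] [504.  183.5]
lev [244.6 241.6] [373. 658.]
```

View pics/w6.png

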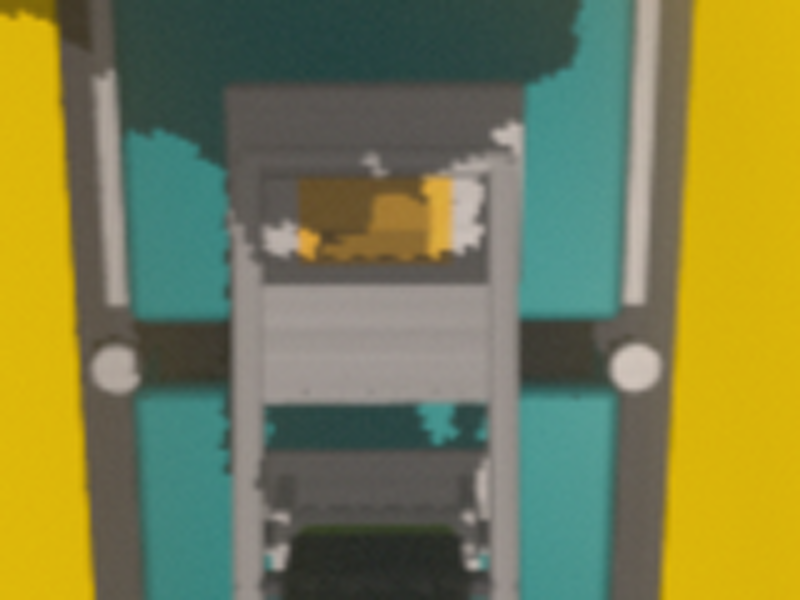

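The enlarged view shows the bar (row ~160) lying beyond the brass hook (rows 178–260), with the hook fully visible in the window. The bail is hooked and the lever is still open. Next I fold the lever with shut fingers from its +y face.

play_rows(
  commands=[
    [0.2, -0.2, 2, 0, 0, 0],
    [0, 0, 3, 0, 0, 0],
    [0, 0, 1.8, 0, 0, 0],
    [0, 0, 0, 0, 0, 0],
    [0, 0, 0, 0, 0, 0],
  ],
)

```text
time: 7.78
tool_pos: [0.5486, -0.0335, 0.0979]
tcp_rot: [-1.745, -2.607, 0.004]
wrist_force: [1.1, 0.3, 0.3]
width: -0.001
grip_force: 0.0
```

play_rows(
  commands=[
    [-0.4, 0, 0, 0, 0, 0],
    [-0.4, 0, 0, 0, 0, 0],
    [-0.4, 0, 0, 0, 0, 0],
    [-0.3, 0, 0, 0, 0, 0],
  ],
)

```text
time: 8.12
tool_pos: [0.558, -0.048, 0.1019]
tcp_rot: [1.747, 2.609, 0.002]
wrist_force: [-0.6, 2.0, 1.4]
width: -0.004
grip_force: 0.8
```

```bash
cat > q.py <<'E'
from h import *
s,p,R=st(); print(s["time"],(fl(p)*1000).round(1),(F().T@s["wrist_force"]).round(1),Ro.from_matrix(R.T@goalR(1)).as_rotvec().round(3))
E
python3 q.py
```

```text
8.1167 [ -0.8  16.5 101.9] [0.2 2.1 1.4] [ 0.002  0.001 -0.006]
```

play_rows(
  commands=[
    [-0.4, 0, 0, 0, 0, 0],
    [-0.4, 0, 0, 0, 0, 0],
    [0, 0, 0, 0, 0, 0],
  ],
)

```text
time: 8.37
tool_pos: [0.5606, -0.0559, 0.1009]
tcp_rot: [1.747, 2.609, 0.001]
wrist_force: [0.4, -0.5, -0.3]
width: -0.002
grip_force: 0.0
```

play_rows(
  commands=[
    [-0.4, 0, 0, 0, 0, 0],
    [-0.4, 0, 0, 0, 0, 0],
    [0, 0, 0, 0, 0, 0],
  ],
)

```text
time: 8.62
tool_pos: [0.5626, -0.0622, 0.0998]
tcp_rot: [-1.748, -2.609, -0.001]
wrist_force: [0.1, 3.8, -0.0]
width: 0.003
grip_force: 1.5
```

play_rows(
  commands=[
    [-0.4, 0, 0, 0, 0, 0],
    [-0.35, 0, 0, 0, 0, 0],
    [0, 0, 0, 0, 0, 0],
  ],
)

```text
time: 8.87
tool_pos: [0.5646, -0.0686, 0.0994]
tcp_rot: [-1.746, -2.608, -0.0]
wrist_force: [-1.4, 4.8, -0.5]
width: -0.001
grip_force: 2.0
```

```bash
python3 q.py
```

```text
8.8667 [-2.7 -5.1 99.4] [ 0.5  4.9 -0.5] [-0.002 -0.003 -0.006]
```

play_rows(
  commands=[
    [-0.4, 0.1, 0.1, 0, 0, 0],
    [-0.4, 0.1, 0.1, 0, 0, 0],
    [0, 0, 0, 0, 0, 0],
  ],
)

```text
time: 9.12
tool_pos: [0.5682, -0.0752, 0.0968]
tcp_rot: [-1.745, -2.606, 0.003]
wrist_force: [-3.7, 3.7, 0.2]
width: 0.001
grip_force: 2.1
```

play_rows(
  commands=[
    [-0.4, 0, 0.15, 0, 0, 0],
    [-0.4, 0, 0.2, 0, 0, 0],
    [0, 0, 0, 0, 0, 0],
  ],
)

```text
time: 9.37
tool_pos: [0.572, -0.0829, 0.0937]
tcp_rot: [-1.746, -2.607, 0.002]
wrist_force: [-2.4, 3.5, 1.4]
width: 0.003
grip_force: 1.6
```

play_rows(
  commands=[
    [-0.35, 0, 0.25, 0, 0, 0],
    [-0.3, 0, 0.25, 0, 0, 0],
    [0, 0, 0, 0, 0, 0],
  ],
)

```text
time: 9.62
tool_pos: [0.5758, -0.0899, 0.0894]
tcp_rot: [-1.747, -2.611, 0.002]
wrist_force: [-1.4, 1.1, 1.3]
width: -0.003
grip_force: 0.5
```

```bash
python3 q.py
```

```text
9.6167 [ -0.6 -29.   89.4] [-0.8  1.6  1.3] [-0.001  0.    -0.006]
```

play_rows(
  commands=[
    [-0.1, 0, 0.35, 0, 0, 0],
    [-0.1, 0, 0.35, 0, 0, 0],
    [0, 0, 0, 0, 0, 0],
  ],
)

```text
time: 9.87
tool_pos: [0.5777, -0.0928, 0.0831]
tcp_rot: [1.746, 2.608, -0.002]
wrist_force: [0.0, -1.8, 2.7]
width: 0.001
grip_force: 1.0
```

play_rows(
  commands=[
    [-0.05, 0, 0.3, 0, 0, 0],
    [-0.05, 0, 0.3, 0, 0, 0],
    [0, 0, 0, 0, 0, 0],
  ],
)

```text
time: 10.12
tool_pos: [0.5766, -0.0919, 0.0758]
tcp_rot: [-1.747, -2.609, 0.0]
wrist_force: [-0.5, 0.2, 0.1]
width: 0.001
grip_force: 0.0
```

```bash
python3 q.py; python3 - <<'E'
from h import *
sc=optics.read_camera("scene"); t=optics.read_camera("top")
f=lambda a:cv2.resize(a[...,::-1],(400,366),interpolation=cv2.INTER_CUBIC)
cv2.imwrite("pics/s7.png",np.hstack([f(sc[150:225,205:287]),f(t[160:235,230:312])]))
E
```

```text
10.1167 [ -0.6 -31.2  75.8] [-0.4  0.4  0.1] [-0.001 -0.001 -0.006]
```

View pics/s7.png

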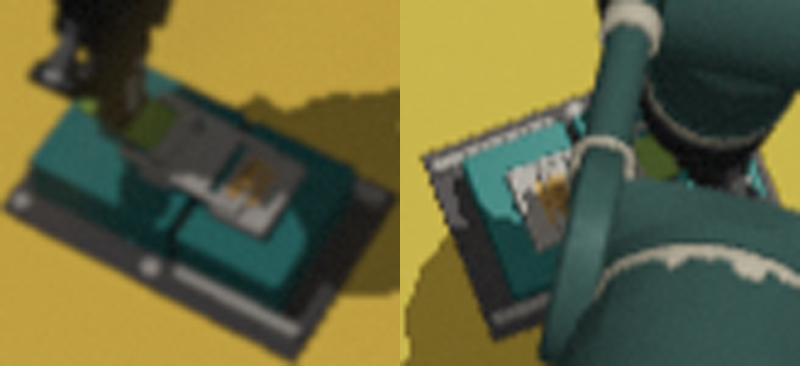

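The scene crop shows the green lever folded flat under the fingertip, with the bail still around the brass hook. It snapped home, since the force fell to zero. Next I feel down onto the pad and press.

play_rows(
  commands=[
    [-0.3, 0, 0.2, 0, 0, 0],
    [0, 0, 0.2, 0, 0, 0],
    [0, 0, 0.1, 0, 0, 0],
    [0, 0, 0, 0, 0, 0],
  ],
)

```text
time: 10.55
tool_pos: [0.5779, -0.0948, 0.0712]
tcp_rot: [-1.747, -2.61, 0.0]
wrist_force: [-0.9, 0.0, 0.9]
width: 0.003
grip_force: 0.0
```

play_rows(
  commands=[
    [0, 0, 0.15, 0, 0, 0],
    [0, 0, 0.1, 0, 0, 0],
    [0, 0, 0, 0, 0, 0],
  ],
)

```text
time: 10.8
tool_pos: [0.5781, -0.0948, 0.069]
tcp_rot: [-1.747, -2.61, 0.0]
wrist_force: [-0.8, -0.2, 0.6]
width: -0.001
grip_force: 0.0
```

play_rows(
  commands=[
    [0, 0, 0.1, 0, 0, 0],
    [0, 0, 0.1, 0, 0, 0],
    [0, 0, 0, 0, 0, 0],
  ],
)

```text
time: 11.05
tool_pos: [0.5782, -0.0949, 0.0671]
tcp_rot: [-1.747, -2.61, 0.0]
wrist_force: [0.9, 0.3, -0.4]
width: 0.002
grip_force: 0.0
```

play_rows(
  commands=[
    [0, 0, 0.1, 0, 0, 0],
    [0, 0, 0, 0, 0, 0],
    [0, 0, 0, 0, 0, 0],
  ],
)

```text
time: 11.3
tool_pos: [0.5783, -0.0949, 0.0662]
tcp_rot: [-1.748, -2.61, 0.0]
wrist_force: [0.8, 0.3, 0.2]
width: 0.001
grip_force: 0.0
```

play_rows(
  commands=[
    [0, 0, 0.1, 0, 0, 0],
    [0, 0, 0, 0, 0, 0],
    [0, 0, 0, 0, 0, 0],
  ],
)

```text
time: 11.55
tool_pos: [0.5785, -0.095, 0.0654]
tcp_rot: [1.747, 2.61, 0.0]
wrist_force: [0.8, 0.6, 0.5]
width: -0.003
grip_force: 0.2
```

play_rows(
  commands=[
    [0, 0, 0.1, 0, 0, 0],
    [0, 0, 0, 0, 0, 0],
    [0, 0, 0, 0, 0, 0],
  ],
)

```text
time: 11.8
tool_pos: [0.5786, -0.0949, 0.0652]
tcp_rot: [1.747, 2.61, 0.0]
wrist_force: [-2.5, -0.5, 5.5]
width: 0.002
grip_force: 2.3
```

play_rows(
  commands=[
    [0, 0, 0.08, 0, 0, 0],
    [0, 0, 0, 0, 0, 0],
    [0, 0, 0, 0, 0, 0],
  ],
)

```text
time: 12.05
tool_pos: [0.5787, -0.095, 0.0651]
tcp_rot: [1.747, 2.61, 0.0]
wrist_force: [-2.3, -0.4, 8.4]
width: 0.004
grip_force: 4.1
```

play_rows(
  commands=[
    [0, 0, 0.1, 0, 0, 0],
    [0, 0, 0, 0, 0, 0],
    [0, 0, 0, 0, 0, 0],
  ],
)

```text
time: 12.3
tool_pos: [0.5788, -0.0949, 0.0649]
tcp_rot: [1.747, 2.61, 0.0]
wrist_force: [-4.5, 2.0, 13.8]
width: 0.001
grip_force: 6.4
```

play_rows(
  commands=[
    [0, 0, 0.01, 0, 0, 0],
    [0, 0, 0, 0, 0, 0],
    [0, 0, 0, 0, 0, 0],
    [0, 0, 0, 0, 0, 0],
    [0, 0, 0, 0, 0, 0],
  ],
)

```text
time: 12.72
tool_pos: [0.5788, -0.0949, 0.0649]
tcp_rot: [1.747, 2.61, 0.0]
wrist_force: [-5.6, 1.3, 13.1]
width: -0.006
grip_force: 6.6
```

play_rows(
  commands=[
    [0, 0, 0, 0, 0, 0],
    [0, 0, 0, 0, 0, 0],
    [0, 0, 0, 0, 0, 0],
  ],
)

```text
time: 12.97
tool_pos: [0.5788, -0.0949, 0.0649]
tcp_rot: [1.747, 2.61, 0.001]
wrist_force: [-5.6, 1.2, 13.9]
width: -0.002
grip_force: 6.6
```

play_rows(
  commands=[
    [0, 0, 0, 0, 0, 0],
    [0, 0, 0, 0, 0, 0],
    [0, 0, 0, 0, 0, 0],
  ],
)

```text
time: 13.22
tool_pos: [0.5788, -0.095, 0.0649]
tcp_rot: [1.747, 2.61, 0.0]
wrist_force: [-5.7, 1.6, 14.2]
width: 0.003
grip_force: 6.8
```

play_rows(
  commands=[
    [0, 0, -0.2, 0, 0, 0],
    [0, 0, -0.3, 0, 0, 0],
    [0, 0, -1, 0, 0, 0],
    [0, 0, -3, 0, 0, 0],
    [0, 0, -3, 0, 0, 0],
  ],
)

```text
time: 13.63
tool_pos: [0.5764, -0.0945, 0.1364]
tcp_rot: [-1.745, -2.607, 0.003]
wrist_force: [1.1, 0.3, 1.1]
width: -0.001
grip_force: 0.0
```

play_rows(
  commands=[
    [0, 0, -3, 0, 0, 0],
    [0, 0, -3, 0, 0, 0],
    [0, 0, 0, 0, 0, 0],
    [0, 0, 0, 0, 0, 0],
  ],
)

```text
time: 13.97
tool_pos: [0.5803, -0.0953, 0.2007]
tcp_rot: [1.744, 2.606, 0.004]
wrist_force: [0.7, -0.6, -0.5]
width: -0.003
grip_force: 0.0
```

```bash
python3 q.py; python3 - <<'E'
from h import *
i=optics.camera_info("wrist"); im=optics.read_camera("wrist"); sc=optics.read_camera("scene")
print([proj(i,w(X)).round(0).tolist() for X in ((0,-.0545,.0535),(0,.0598,.0565),(0,0,.061))])
f=lambda a:cv2.resize(a[...,::-1],(400,366),interpolation=cv2.INTER_CUBIC)
cv2.imwrite("pics/w8.png",np.hstack([f(im[80:280,140:360]),f(sc[150:225,205:287])]))
E
```

```text
13.9667 [  1.4 -35.7 200.7] [ 0.4 -0.8 -0.5] [ 0.005  0.003 -0.006]
[[246.0, 193.0], [245.0, 68.0], [245.0, 138.0]]
```

View pics/w8.png

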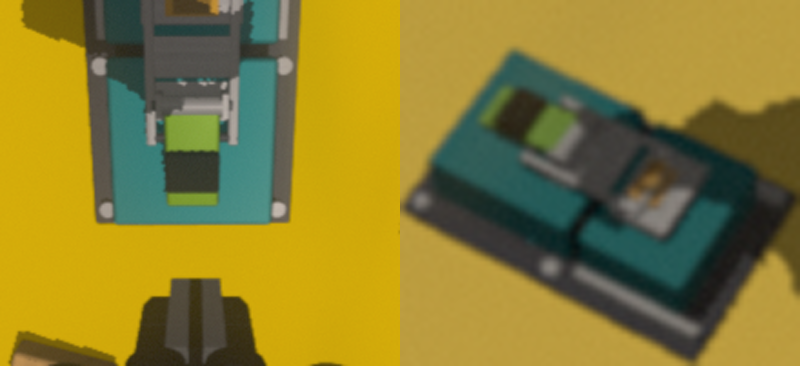

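The lever end sits at row ~192, where fully home predicts 193. The bail is hooked, the tool is clear, and the press read about 14–15 N for 0.8 s. Handing in.

```bash
python3 -c "
from workcell import order; print(order.finish_job())"
```

```text
the job is handed in; nothing more can be done
None
```

The teal flask is latched shut: the bail is hooked behind the keeper and the lever is home. I pressed its pad with about 14–15 N for over half a second, backed the arm clear, and handed the job in; hand-in returned no verdict.

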